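# Inspect a hairline crack in a plaster sample with the hand magnifier

### The job

Lift the hand magnifier by its handle out of the tool tray, leaving the other tools in there, and hold it level over the sample board with the lens centred above the hairline crack in the yellow-taped test field, the middle of the lens rim at the height of the red pointer on the height gauge, which marks where the lens is in focus. The plaster is fresh, so touch it with nothing, and leave the gauge's setting and everything else on the bench where they are. Finish while still holding the magnifier steady in the air there; do not put it down or let go.

Things in the scene. Friction and masses are not known exactly. Their poses are not given: they have to be found in the camera images.
- magnifier: hand magnifier lying flat in the tray, about 130 g: white lens rim (84 mm across, 16 mm thick), black handle 24 mm wide, 20 mm tall, 112 mm long, flat upright sides; balances in the handle, about 60 mm from the lens centre. Origin: under the lens centre, on the flat underside (on the tray floor). x runs from handle to lens (handle from x = -38 to -150 mm), z up.
- lens (a point): centre of the magnifier's lens, in the middle of the rim's thickness, 8 mm above the magnifier's underside. Axes as the magnifier; z is the optical axis.
- handle (a point): a good place to grip the magnifier: on the middle of the handle, 85 mm from the lens centre, 10 mm above the underside; squeeze across the 24 mm width (the magnifier's y).
- tray: grey open plastic tool tray, 260 x 300 mm outside, 50 mm high, walls and floor 5 mm thick, fixed; on either side of the bench. Origin: centre of its underside; y along the 300 mm side. The magnifier lies roughly along y, its lens towards +y, with the leaf tool and the pencil apart from it on either side.
- board: freshly plastered sample board lying flat, 240 x 300 mm, 16 mm thick: plywood with off-white lime plaster, teal smears and yellow tape along two edges. Fixed; on the side of the bench where the tray is not. Origin: centre of its underside, y along the 300 mm side. The plaster must not be touched.
- field: masked test field on the board's face: a square frame of yellow tape, 90 mm outside and 66 mm inside, round a pale blue-green patch. Lies at a different place on the board each time. Origin: its centre on the board's face, 16 mm above the bench.
- crack (a point): middle of the short black hairline crack, at the centre of the test field on the board's face (16 to 17 mm above the bench).
- gauge: height gauge at the far edge of the bench: grey cast base 70 x 90 x 32 mm, upright steel column 245 mm high overall with graduations, fixed. Origin: centre of the underside of the base; z up, the scriber points along its own -x, roughly towards +y of the bench.
- cursor (a joint): height of the clamped cursor on the gauge's column, m: 0 when the pointer is 80 mm above the bench, 0.08 when it is 160 mm above; here it is set between 0.015 and 0.065. Stays where it is clamped unless pushed hard.
- pointer (a point): tip of the red-ended scriber on the gauge's cursor, 86 mm out from the base centre; its height above the bench marks the height at which the magnifier's lens is in focus on the board's face.
- leaf: plasterer's leaf tool in the tray, 190 mm long, wooden middle and two steel leaves 18 mm wide, lying flat. Origin: underside, mid-length.
- pencil: red carpenter's pencil in the tray, 175 x 13 x 9 mm, lying flat. Origin: underside, near mid-length.
- trowel: steel finishing trowel lying blade down, 280 x 120 mm, pink mount and wooden handle up to 78 mm high. Origin: underside, centre of the blade.
- knife: red-handled filling knife lying flat, 220 mm long, steel blade 100 mm wide. Origin: underside, about the middle of its length.
- jar_teal: pigment jar, teal, white cap, 54 mm diameter, 75 mm high. Origin: centre of its underside.
- jar_ochre: pigment jar, ochre, white cap, 54 mm diameter, 75 mm high. Origin: centre of its underside.
- tape_roll: roll of yellow masking tape lying flat, 90 mm diameter, 25 mm high. Origin: centre of its underside.
- sander: cork sanding block, 70 x 120 x 30 mm. Origin: centre of its underside.
Mind the look-alikes: they are no part of the job. Leave any blue look-alike of the gauge alone.

How it is judged (in metres and radians):
On the way:
1. the magnifier is lifted clear of the tray in the gripper, the other tools stay in it (height (world z) of each of lens, handle above 0.075 m and contact force between the fingers and magnifier above 2 N and contact force between magnifier and tray below 0.1 N and height (world z) of each of leaf, pencil below 0.02 m), for 0.2 s.
At the end, for the whole second after the job is handed in: Magnifier held still by the fingers alone (under 0.02 m/s, 0.15 rad/s): lens centre within 15 mm horizontally of the crack's middle, its height within 8 mm of the red pointer's tip, level within 0.10 rad; leaf tool and pencil still in the tray (horizontal distance between lens and crack below 0.015 m and z of lens in the frame of pointer between -0.008 and 0.008 m and angle between lens's own z axis and vertical below 0.1 rad and contact force between the fingers and magnifier above 2 N and contact force between magnifier and tray below 0.1 N and contact force between magnifier and board below 0.1 N and contact force between magnifier and gauge below 0.1 N and linear speed of magnifier below 0.02 m/s and angular speed of magnifier below 0.15 rad/s and height (world z) of each of leaf, pencil below 0.02 m); the arm keeps its last pose, push and grip.
It fails at once if the fresh plaster is touched (contact force between board and anything else above 0.5 N).
It fails at once if the gauge's pointer is shifted by more than 4 mm (distance of pointer from where it was at the start of the episode above 0.004 m).
It fails at once if another thing on the bench or in the tray is moved by more than 25 mm (distance of any of leaf, pencil, trowel, knife, jar_teal, jar_ochre, tape_roll, sander from where it was at the start of the episode above 0.025 m).
It also fails if it takes over 37 s, if anything falls off the work surface, if the arm or the gripper's body presses on something with over 40 N, if the wrist force passes 120 N, or if a joint passes its speed limit or range.

### The arm

A 6-joint arm with a two-finger parallel gripper is mounted at the origin on the work surface. World frame = base frame: x ahead of the robot, y to its left, z up, the work surface at z = 0. Lengths are in mm, angles in degrees, forces in N, time in s.
With the tool pointing down it reaches from about 350 to 850 mm from the base axis. Payload 8.1 kg.
Tool frame: the origin (TCP) lies at the very end of the fingers, on their centre line; the grasp point (between the pads) lies 19 mm behind it; z points along the fingers, y is the direction in which the jaws open and shut (so a half turn about z gives the same grasp; the last joint's range is limited). The gripper opens to 85 mm and grips with 20 to 120 N. Pads are 22 mm wide; open, the fingers measure 114 mm over their backs; the gripper's body (76 mm by 85 mm) begins 54 mm behind the grasp point. The pads swing forward as they close: fully open they stand 13 mm farther back than shut.
Start: joints at [61.226, 7.471, 85.268, -0, 87.261, -4.893], TCP at [242.882, 548.647, 231.292] pointing down, gripper open.
Joint ranges: [-169.43, 169.43], [-51.17, 129.36], [1.28, 143.12], [-76.62, 256.62], [0, 156.53], [-152.29, 152.29]. Speed limits (degrees/s): [136.94, 136.94, 159.86, 180, 180, 180].

### API

Orientations are given as [roll, pitch, yaw] about the fixed x, y, z axes, in that order (R = Rz(yaw) Ry(pitch) Rx(roll)).
In Python, from bench import r gives the robot as it stands.
- The arm moves only by the shell command python3 -m jog 'ROWS' [OPENING] [FORCE]. ROWS is JSON, a list of rows, each a list of 6 numbers: the shift along the tool's x, y, z normalised to -1 to 1, where 1 is 0.25 m, then the turn, a rotation vector about the tool's x, y, z normalised to -1 to 1, where 1 is pi rad. In form: [[x, y, z, ax, ay, az], ...]. A call has 1 to 10 rows; each row is the pose to reach, as a shift and turn from the pose commanded when the call began, along the tool's axes at that moment, turning the shorter way round; what a row does not reach only later rows make up. A row lasts 1/10 s, in which the tool goes at most 50 mm and 8.59 degrees, less where a joint would pass 70% of its speed; a pose out of reach is approached as far as the arm can. A call with a number of a shift or a turn outside -1 to 1 is refused whole. A call with a gripper value outside its range is refused whole. OPENING is the opening, from 0 (shut) to 1 (fully open), set as the call begins (- or left out, the last holds). The fingers move at their own pace and stop on an object; FORCE is the grip in N (left out, the last holds). Time passes only in rows, so rows that repeat a pose let the fingers close. It gives the time, the measured TCP pose, the force and the opening at its end, in the units of the state.
- r.sense(): the state, without advancing time (a new reading comes with each control period).
- r.snapshot(name): name is "scene" or "top" or "wrist"; returns a dict with "pixels" (400x640x3 uint8, red, green, blue), "intrinsics" (3x3 intrinsics, pixels), "extrinsics" (4x4, takes a point from camera to world coordinates). Camera axes: x right, y down, z forward; pixel columns grow to the right and rows downward; lengths in mm; the calibration is good to about 2 mm. A picture is of the moment at which its call begins. There is no depth.
- r.hand_in(): hands the job in, once; it reports no verdict.
The state is a dict: "time": time; "joint_pos": joint angles; "qd": joint speeds; "joint_efforts": joint torques, N m; "tool_pos": TCP position; "tcp_rot": TCP orientation; "ft_force": force on the tool from outside, world axes, zero at the start; "wrist_torque": the same for the moment, N m; "finger_gap": finger opening in mm.
Only numpy, scipy, OpenCV 4.12 (cv2) and the standard library are available. Lean on these libraries where they do the work, as an engineer would, in place of code of your own. Each camera call takes 0.05 s, during which the arm holds its last target.

## Working session

There is one attempt and no reset: what is moved stays moved. The work goes in short steps, Python scripts to look and compute and a shell command to move; the robot and the scene stay as the last step left them, time stands still between calls to the robot, and variables do not carry over. Pictures are saved under pics/ and viewed, and the job is handed in when it is done.

```bash
ls; mkdir -p pics
python3 - <<'E'
from bench import r
import cv2,pickle
s=r.sense();print(s)
d={}
for n in ["scene","top","wrist"]:
    p=r.snapshot(n);d[n]=p
    cv2.imwrite(f"pics/{n}0.png",p["pixels"][:,:,::-1]);print(n,p["intrinsics"].tolist(),p["extrinsics"].round(3).tolist())
pickle.dump(d,open("d0.pkl","wb"))
E
```

```text
pics
{'time': 0.0, 'joint_pos': array([ 6.12275350e+01,  7.51333771e+00,  8.53315579e+01, -1.65116781e-04,
        8.72611164e+01, -4.89435685e+00]), 'qd': array([-0.05142572, -0.06682197, -0.04953934,  0.00188611,  0.0338477 ,
        0.01939991]), 'joint_efforts': array([-2.53896142e-03, -5.69380689e+01, -5.00563037e+01, -2.87316252e-04,
        1.45427583e-02, -2.48115623e-05]), 'tool_pos': array([242.59705198, 548.15437652, 230.24104879]), 'tcp_rot': array([-1.79894360e+02, -8.88050311e-03,  1.56121892e+02]), 'ft_force': array([-0.72648002, -0.02413237,  0.3165703 ]), 'wrist_torque': array([ 0.02509333,  0.01958445, -0.00673529]), 'finger_gap': 85.53539465545131}
scene [[447.1884576168273, 0.0, 315.1625087476767], [0.0, 447.1884576168273, 206.52119199356653], [0.0, 0.0, 1.0]] [[-0.855, 0.367, -0.366, 1143.958], [0.519, 0.608, -0.601, 971.681], [0.002, -0.704, -0.71, 1236.011], [0.0, 0.0, 0.0, 1.0]]
top [[513.758848159638, 0.0, 315.3238239343653], [0.0, 513.758848159638, 193.4942318492563], [0.0, 0.0, 1.0]] [[0.021, -0.985, 0.174, 295.216], [-1.0, -0.021, 0.003, -8.158], [0.001, -0.174, -0.985, 1499.064], [0.0, 0.0, 0.0, 1.0]]
wrist [[306.8978358202991, 0.0, 321.236250017139], [0.0, 306.8978358202991, 201.9808484877863], [0.0, 0.0, 1.0]] [[0.405, 0.881, 0.244, 181.192], [0.914, -0.39, -0.111, 577.538], [-0.002, 0.268, -0.963, 371.845], [0.0, 0.0, 0.0, 1.0]]
```

View pics/scene0.png

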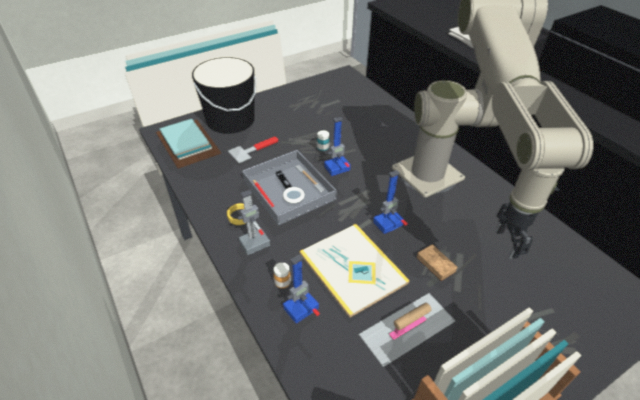

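View pics/top0.png

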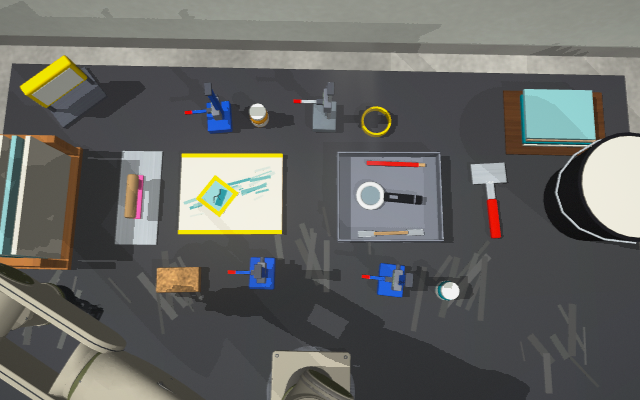

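View pics/wrist0.png

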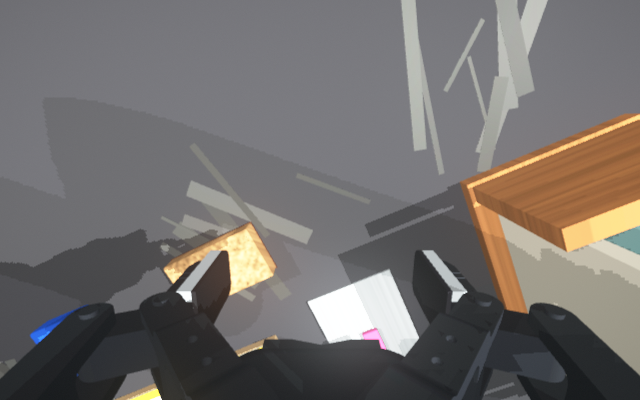

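The top view shows the tray with the magnifier (lens about (370,196), handle to (422,199)), the field at about (217,196), and the grey gauge at (322,108) with its red tip near (296,101). The blue gauges are the look-alikes. I'll zoom in and measure.

```bash
cat > h.py <<'E'
import numpy as np,cv2,pickle
def ray(p,uv):
    K=p["intrinsics"];E=p["extrinsics"]
    d=E[:3,:3]@np.linalg.solve(K,np.array([uv[0],uv[1],1.]));return E[:3,3],d
def onz(p,uv,z):
    o,d=ray(p,uv);return o+d*(z-o[2])/d[2]
def tri(p1,u1,p2,u2):
    o1,d1=ray(p1,u1);o2,d2=ray(p2,u2)
    t=np.linalg.lstsq(np.c_[d1,-d2],o2-o1,rcond=None)[0]
    a=o1+d1*t[0];b=o2+d2*t[1];return (a+b)/2,np.linalg.norm(a-b)
def blobs(mask,roi,off=0,mn=4):
    x0,y0,x1,y1=roi;m=mask[y0:y1,x0:x1].astype(np.uint8)
    n,l,st,c=cv2.connectedComponentsWithStats(m)
    return [(st[i,4],c[i]+[x0,y0],st[i,:4]+[x0,y0,0,0]) for i in range(1,n) if st[i,4]>=mn],l
E
python3 - <<'E'
from h import *
d=pickle.load(open("d0.pkl","rb"))
T=d["top"]["pixels"];S=d["scene"]["pixels"]
def crop(im,x0,y0,x1,y1,k,n): cv2.imwrite(f"pics/{n}.png",cv2.resize(im[y0:y1,x0:x1,::-1],None,fx=k,fy=k,interpolation=cv2.INTER_NEAREST))
crop(T,335,150,445,245,7,"c_tray");crop(T,280,75,350,135,8,"c_gt");crop(S,230,185,290,255,8,"c_gs");crop(T,175,150,285,240,7,"c_board")
for n,im,roi in [("top",T,(280,75,350,135)),("scene",S,(230,185,290,255))]:
    i=im.astype(int);red=(i[...,0]>110)&(i[...,1]<90)&(i[...,2]<90)
    print(n,blobs(red,roi)[0])
i=T.astype(int)
w=(i.min(2)>190);print("rim",blobs(w,(350,170,400,225))[0])
b=(i.max(2)<45);print("handle",blobs(b,(378,180,435,215))[0])
y=(i[...,0]>180)&(i[...,1]>150)&(i[...,2]<100);print("field",blobs(y,(190,165,245,225))[0])
E
```

```text
top [(np.int32(32), array([296.5, 100.5]), array([293,  99,   8,   4]))]
scene [(np.int32(47), array([263.53191489, 193.93617021]), array([256, 185,  17,  21])), (np.int32(8), array([260.5  , 231.625]), array([259, 230,   4,   4]))]
rim [(np.int32(309), array([369.75728155, 195.27508091]), array([356, 182,  28,  28]))]
handle [(np.int32(194), array([399.41237113, 197.85051546]), array([384, 193,  29,  11])), (np.int32(45), array([418.2       , 199.48888889]), array([415, 196,   7,   8]))]
field [(np.int32(393), array([216.75063613, 195.54961832]), array([196, 175,  42,  42]))]
```

View pics/c_tray.png

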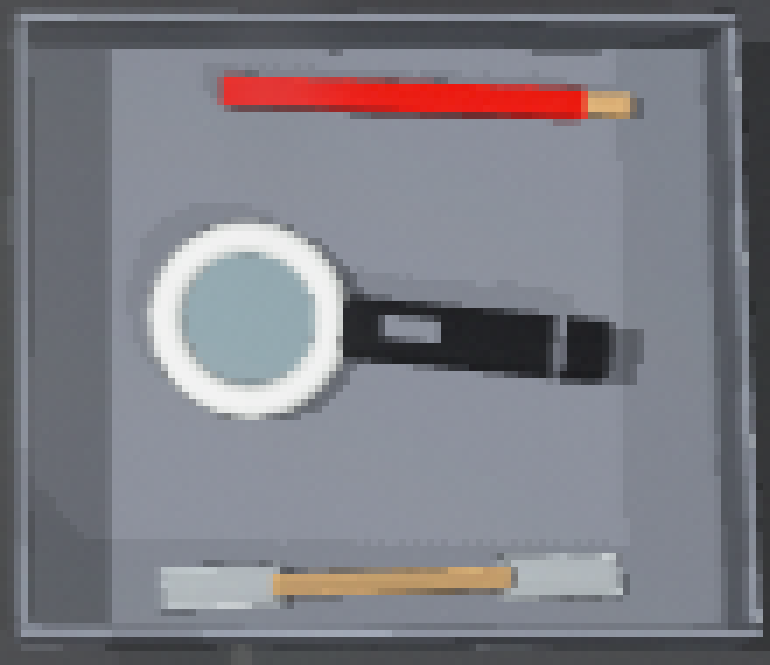

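View pics/c_gt.png

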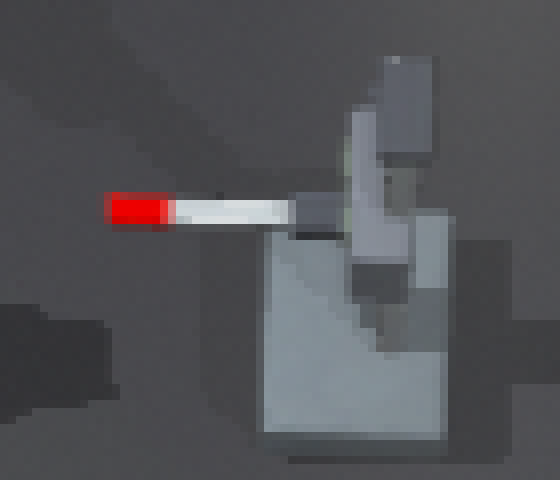

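View pics/c_gs.png

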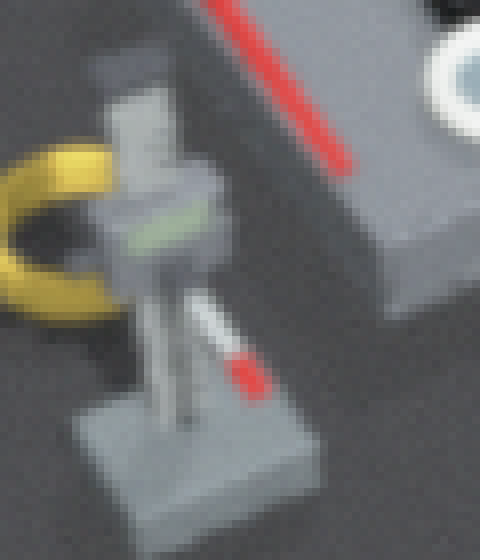

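View pics/c_board.png

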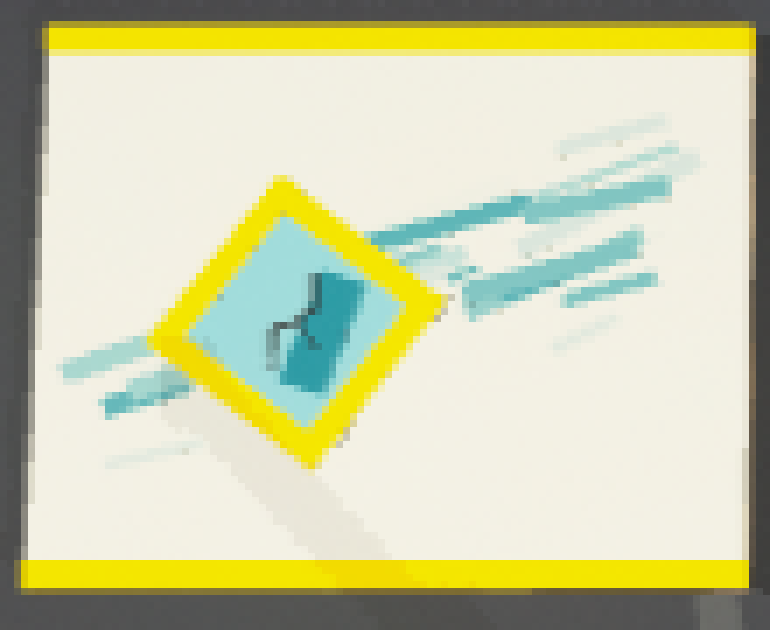

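Run:
```python
from h import *
d=pickle.load(open("d0.pkl","rb"));P=d["top"];Q=d["scene"]
print("tip",tri(P,(292.9,100.6),Q,(262.2,233.5)))
print("redwhite",tri(P,(300.8,100.7),Q,(259.3,229.0)))
print("redmid",tri(P,(296.6,100.5),Q,(260.7,231.5)))
print("base corners top",[onz(P,u,32).round(1) for u in [(312.5,129),(335.5,129)]])
i=P["pixels"].astype(int)
w=(i.min(2)>190).astype(np.uint8);w[:, :350]=0;w[:,400:]=0;w[:170]=0;w[225:]=0
cs=max(cv2.findContours(w,cv2.RETR_EXTERNAL,cv2.CHAIN_APPROX_NONE)[0],key=len)
e=cv2.fitEllipse(cs);print(e);L=onz(P,e[0],21);print("lens",L)
c=e[0];print("diam",np.linalg.norm(onz(P,(c[0]-14,c[1]),17)-onz(P,(c[0]+14,c[1]),17)))
for a in [(384.5,197.0),(421.8,200.0)]: print(onz(P,a,25))
# handle edges by columns
g=i.max(2)
for u in range(386,422,5):
    r=[v for v in range(185,212) if g[v,u]<60];print(u,min(r),max(r),end='; ')
y=((i[...,0]>180)&(i[...,1]>150)&(i[...,2]<100)).astype(np.uint8);y[:, :190]=0;y[:,245:]=0;y[:165]=0;y[225:]=0
cs=max(cv2.findContours(y,cv2.RETR_EXTERNAL,cv2.CHAIN_APPROX_NONE)[0],key=len)
b=cv2.minAreaRect(cs);print("\nfield",b,onz(P,b[0],16));q=[onz(P,u,16)[:2] for u in cv2.boxPoints(b)];print(np.round(q,1),[np.linalg.norm(q[k]-q[k-1]).round(1) for k in range(4)])
print("crack px",onz(P,(217.2,195.9),16))
print("tray outl z50",[onz(P,u,50).round() for u in [(337.5,152.5),(440,152.5),(443,240.5),(337.5,240.5)]])
print("board z16",[onz(P,u,16).round() for u in [(181,153.5),(282,153.5),(281.5,234),(178,234)]])
s=r=None
# scene checks
S=Q["pixels"].astype(int)
y=(S[...,0]>180)&(S[...,1]>150)&(S[...,2]<120);bb,_=blobs(y,(340,255,385,290));print([(x[0],x[1],onz(Q,x[1],16).round(1)) for x in bb])
w=(S.min(2)>200);bb,_=blobs(w,(275,180,315,210));print([(x[0],x[1],x[2],onz(Q,(x[2][0]+x[2][2]/2-.5,x[2][1]+x[2][3]/2-.5),17).round(1)) for x in bb])
```

```text
tip (array([792.7507237 ,  63.98857821, 145.37494239]), np.float64(2.21621489961692))
redwhite (array([792.48138047,  42.18851655, 146.2812768 ]), np.float64(2.453814692923623))
redmid (array([793.14531471,  53.79629488, 145.54556517]), np.float64(2.323297992292104))
base corners top [array([748.4,   8.7,  32. ]), array([749.8, -59.5,  32. ])]
((369.84613037109375, 195.1553192138672), (26.643434524536133, 26.989492416381836), 145.2495574951172)
lens [ 554.70001256 -162.94066273   21.        ]
diam 81.9880774127218
[ 549.43996866 -205.17599969   25.        ]
[ 542.85820508 -313.58784614   25.        ]
386 193 200; 391 193 201; 396 194 201; 401 194 202; 406 195 202; 411 195 203; 416 196 203; 421 196 203; 
field ((216.758544921875, 195.57252502441406), (29.825544357299805, 31.10614013671875), 38.290164947509766) [544.96145282 284.84957408  16.        ]
[[534.9 346.8]
 [609.  294.4]
 [555.1 222.8]
 [481.9 275.4]] [np.float64(88.9), np.float64(90.8), np.float64(89.7), np.float64(90.2)]
crack px [544.0161693  283.50445469  16.        ]
tray outl z50 [array([673., -66.,  50.]), array([ 680., -363.,   50.]), array([ 424., -366.,   50.]), array([418., -69.,  50.])]
board z16 [array([669., 398.,  16.]), array([676.,  98.,  16.]), array([436.,  92.,  16.]), array([430., 391.,  16.])]
[(np.int32(4), array([383.25, 255.25]), array([436. , 264.5,  16. ])), (np.int32(35), array([351.8, 273.4]), array([573.2, 271.7,  16. ])), (np.int32(5), array([367., 263.]), array([504. , 262.7,  16. ])), (np.int32(41), array([372.51219512, 275.        ]), array([517.8, 312.9,  16. ]))]
[(np.int32(165), array([293.43636364, 194.53939394]), array([283, 187,  21,  16]), array([ 555.2, -162.5,   17. ]))]
```

```bash
cat > k.py <<'E'
import numpy as np,json,os
from scipy.spatial.transform import Rotation as Ro
F="cmd.json"
def load():
    if not os.path.exists(F): save([242.882,548.647,231.292],Ro.from_euler('xyz',[180,0,156.119],degrees=True))
    j=json.load(open(F));return np.array(j["p"]),Ro.from_quat(j["q"])
def save(p,R): json.dump({"p":list(p),"q":list(R.as_quat())},open(F,"w"))
def delta(t,rpy,dp=4):
    p,R=load();d=R.inv().apply(np.array(t)-p)/250;v=(R.inv()*Ro.from_euler('xyz',rpy,degrees=True)).as_rotvec()/np.pi
    return d.round(dp),v.round(dp), "rows>=",max(np.linalg.norm(d)*5,np.degrees(np.linalg.norm(v)*np.pi)/8.59)
def apply(row):
    p,R=load();save(p+R.apply(np.array(row[:3])*250),R*Ro.from_rotvec(np.array(row[3:])*np.pi));q,R=load();print(q.round(2),R.as_euler('xyz',degrees=True).round(2))
E
python3 - <<'E'
from h import *;from k import *
d=pickle.load(open("d0.pkl","rb"));P=d["top"]
a=onz(P,(386,196.5),25);b=onz(P,(421,199.6),25);v=a-b;print("handle yaw",np.degrees(np.arctan2(v[1],v[0])))
L=np.array([554.7,-162.9]);E=np.array([542.9,-313.6]);v=L-E;print(np.degrees(np.arctan2(v[1],v[0])),np.linalg.norm(v))
# handle centre-line distance from lens
u=(a-b)[:2]/np.linalg.norm((a-b)[:2]);w=L-b[:2];print("offset of lens from handle line",u[0]*w[1]-u[1]*w[0])
for n,px in dict(b1=(392,280),b2=(260,270)).items(): print(n,onz(P,px,30))
print(delta([420,330,300],[180,0,156.119]))
print(delta([420,330,300],[180,0,110]))
E
```

```text
handle yaw 86.05315005841858
85.52280334259927 151.1612714950493
offset of lens from handle line -0.47272992441618733
b1 [ 311.54786713 -225.03324484   30.        ]
b2 [331.6862355 148.2179762  30.       ]
(array([-1.0019, -0.5129, -0.2748]), array([0., 0., 0.]), 'rows>=', np.float64(5.79303325718056))
(array([-1.0019, -0.5129, -0.2748]), array([ 0.    , -0.    ,  0.2562]), 'rows>=', np.float64(5.79303325718056))
```

```bash
R='[-1,-0.5,-0.3,0,0,0.39]'; python3 -m jog '[[-0.1,-0.05,-0.06,0,0,0.03],[-0.25,-0.12,-0.12,0,0,0.07],[-0.4,-0.2,-0.18,0,0,0.11],[-0.55,-0.28,-0.24,0,0,0.16],[-0.7,-0.35,-0.28,0,0,0.20],[-0.8,-0.4,-0.3,0,0,0.25],[-0.9,-0.45,-0.3,0,0,0.29],[-0.95,-0.48,-0.3,0,0,0.33],[-1,-0.5,-0.3,0,0,0.37],[-1,-0.5,-0.3,0,0,0.39]]' 0.65
python3 - <<'E'
from k import *
apply([-1,-.5,-.3,0,0,.39])
print(delta([548,-100,290],[180,0,85.9]));print(delta([548.5,-247.5,200],[180,0,85.9]))
E
```

```text
time: 1.15
tool_pos: [421.8, 331.7, 305.9]
tcp_rot: [-180.0, 0.0, 85.5]
ft_force: [-0.7, -0.4, -0.3]
finger_gap: 55.6
[420.87 333.14 306.29] [180.     0.    85.92]
(array([-1.692 ,  0.6305,  0.0652]), array([-0.    , -0.    ,  0.0001]), 'rows>=', np.float64(9.034061404962754))
(array([-2.2803,  0.6745,  0.4252]), array([-0.    , -0.    ,  0.0001]), 'rows>=', np.float64(12.078539920118788))
```

```bash
python3 -m jog '[[-0.1,0.06,0,0,0,0],[-0.25,0.14,0,0,0,0],[-0.43,0.22,0,0,0,0],[-0.61,0.3,0,0,0,0],[-0.78,0.38,0,0,0,0],[-0.92,0.46,0,0,0,0],[-1,0.5,0,0,0,0]]'
python3 - <<'E'
from k import *
apply([-1,.5,0,0,0,0])
print(delta([548.5,-247.5,200],[180,0,85.9]));print(delta([548,-140,250],[180,0,85.9]))
E
```

```text
time: 1.85
tool_pos: [528.4, 71.8, 305.9]
tcp_rot: [-180.0, 0.0, 85.8]
ft_force: [0.5, 1.7, -0.2]
finger_gap: 55.7
[527.77  74.88 306.29] [180.     0.    85.92]
(array([-1.2803,  0.1745,  0.4252]), array([-0.    , -0.    ,  0.0001]), 'rows>=', np.float64(6.801611159787896))
(array([-0.8516,  0.1419,  0.2252]), array([-0.    , -0.    ,  0.0001]), 'rows>=', np.float64(4.46095559922035))
```

```bash
python3 -m jog '[[-0.15,0.02,0,0,0,0],[-0.32,0.05,0.05,0,0,0],[-0.5,0.08,0.1,0,0,0],[-0.68,0.11,0.2,0,0,0],[-0.83,0.14,0.25,0,0,0],[-0.95,0.16,0.3,0,0,0],[-1,0.17,0.3,0,0,0],[-1,0.17,0.3,0,0,0],[-1,0.17,0.3,0,0,0]]'
python3 - <<'E'
from k import *
from bench import r
import cv2,pickle
apply([-1,.17,.3,0,0,0])
print(delta([548.5,-247.5,110],[180,0,85.9]))
p=r.snapshot("wrist");t=r.snapshot("top");s=r.sense();print(s["tool_pos"],s["tcp_rot"])
pickle.dump((p,t),open("d1.pkl","wb"))
cv2.imwrite("pics/w1.png",p["pixels"][:,:,::-1])
E
```

```text
time: 2.75
tool_pos: [552.7, -176.8, 232.0]
tcp_rot: [180.0, -0.0, 85.9]
ft_force: [0.2, 0.5, -1.4]
finger_gap: 55.4
[ 552.37 -177.51  231.29] [180.     0.    85.92]
(array([-0.2803,  0.0045,  0.4852]), array([-0.    , -0.    ,  0.0001]), 'rows>=', np.float64(2.801768722442386))
[ 552.8864708  -176.18566211  232.27042963] [ 1.79925390e+02 -1.72197478e-03  8.60053086e+01]
```

View pics/w1.png

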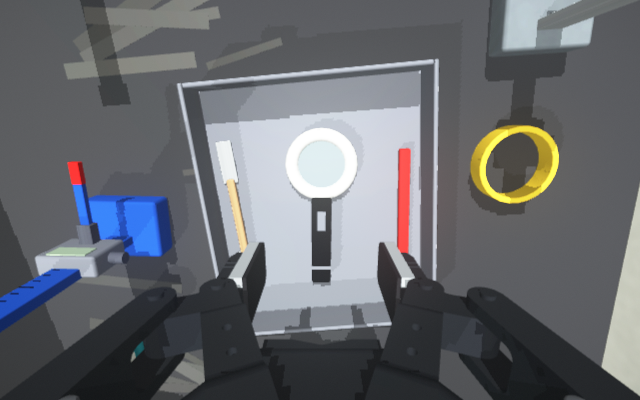

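The wrist view shows the lens at about (321,163) and the handle running down to (321,282). The leaf is to its left and the pencil to its right. I'll cross-check the grasp from this view.

Run:
```python
from h import *;from k import *
p,t=pickle.load(open("d1.pkl","rb"))
i=p["pixels"].astype(int)
w=(i.min(2)>225).astype(np.uint8);w[:120]=0;w[205:]=0;w[:,:280]=0;w[:,365:]=0
cs=max(cv2.findContours(w,cv2.RETR_EXTERNAL,cv2.CHAIN_APPROX_NONE)[0],key=len);e=cv2.fitEllipse(cs);print(e);L=onz(p,e[0],19);print("lens",L)
g=i.max(2);pts=[]
for v in range(203,280,6):
    c=[u for u in range(300,345) if g[v,u]<60]
    if c: pts.append(onz(p,((min(c)+max(c))/2,v),25)); print(v,min(c),max(c),pts[-1].round(1))
pts=np.array(pts);f=np.polyfit(pts[:,1],pts[:,0],1);yaw=np.degrees(np.arctan2(1,f[0]));print("yaw",yaw)
h=L[:2]-85*np.array([np.cos(np.radians(yaw)),np.sin(np.radians(yaw))]);print("grip",h,"line x there",np.polyval(f,h[1]))
print("end",onz(p,(321,283),20))
```

```text
((320.8904113769531, 162.62875366210938), (69.68975830078125, 71.2004165649414), 85.2937240600586)
lens [ 554.02926212 -158.7459848    19.        ]
251 312 329 [ 545.8 -266.8   25. ]
257 312 329 [ 545.2 -274.9   25. ]
263 312 329 [ 544.6 -283.    25. ]
275 312 329 [ 543.4 -299.7   25. ]
yaw 85.87659625601292
grip [ 547.91734856 -243.52596188] line x there 547.4752436021937
end [ 543.03943389 -313.90233255   20.        ]
```

```bash
python3 -m jog '[[-0.08,0,0.1,0,0,0],[-0.18,0,0.25,0,0,0],[-0.25,0,0.4,0,0,0],[-0.275,0,0.55,0,0,0],[-0.275,0,0.65,0,0,0],[-0.275,0,0.7,0,0,0],[-0.275,0,0.7,0,0,0]]'
python3 - <<'E'
from k import *
from bench import r
import cv2
apply([-.275,0,.7,0,0,0])
print(delta([547.8,-246,8],[180,0,85.9]))
p=r.snapshot("wrist");s=r.sense();print(s["tool_pos"],s["tcp_rot"],s["ft_force"])
cv2.imwrite("pics/w2.png",p["pixels"][:,:,::-1])
E
```

```text
time: 3.55
tool_pos: [546.7, -244.4, 54.9]
tcp_rot: [-179.8, -0.1, 86.0]
ft_force: [0.4, -0.4, 1.2]
finger_gap: 55.6
[ 547.47 -246.09   56.29] [180.     0.    85.92]
(array([0.0004, 0.0013, 0.1932]), array([-0.    , -0.    ,  0.0001]), 'rows>=', np.float64(0.9658637293710486))
[ 547.82103022 -245.16384973   56.71500745] [-1.79990439e+02 -9.71391440e-03  8.59917618e+01] [0.80260993 0.17259451 0.3520719 ]
```

View pics/w2.png

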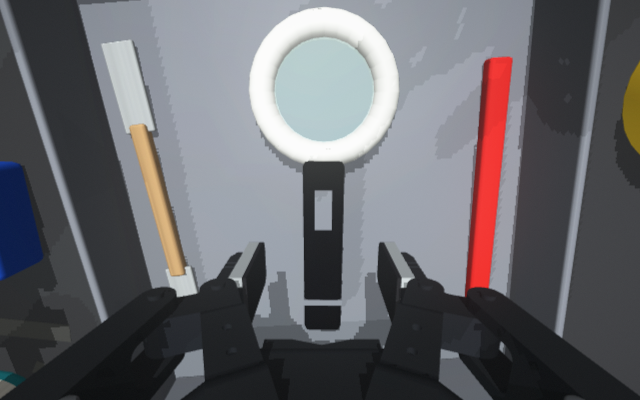

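The handle (column ~323) is centred between the fingers (~321), with clearance to the leaf and pencil. Next I descend and close.

```bash
python3 -m jog '[[0,0,0.04,0,0,0],[0,0,0.08,0,0,0],[0,0,0.12,0,0,0],[0,0,0.15,0,0,0],[0,0,0.175,0,0,0],[0,0,0.19,0,0,0],[0,0,0.19,0,0,0],[0,0,0.19,0,0,0]]'
python3 - <<'E'
from k import *
apply([0,0,.19,0,0,0])
E
python3 -m jog '[[0,0,0,0,0,0],[0,0,0,0,0,0],[0,0,0,0,0,0],[0,0,0,0,0,0],[0,0,0,0,0,0],[0,0,0,0,0,0],[0,0,0,0,0,0],[0,0,0,0,0,0]]' 0 70
python3 -m jog '[[0,0,0,0,0,0],[0,0,0,0,0,0],[0,0,0,0,0,0]]'
```

```text
time: 4.4
tool_pos: [547.6, -246.2, 8.9]
tcp_rot: [180.0, 0.0, 85.9]
ft_force: [1.0, 0.8, 0.3]
finger_gap: 55.5
[ 547.47 -246.09    8.79] [180.     0.    85.92]
time: 5.2
tool_pos: [548.0, -246.4, 9.6]
tcp_rot: [179.9, 0.0, 85.9]
ft_force: [0.3, 0.2, 5.3]
finger_gap: 22.1
time: 5.5
tool_pos: [548.0, -246.4, 9.6]
tcp_rot: [179.9, 0.0, 85.9]
ft_force: [0.4, 0.2, 5.6]
finger_gap: 22.1
```

```bash
python3 -m jog '[[0,0,-0.02,0,0,0],[0,0,-0.06,0,0,0],[0,0,-0.12,0,0,0],[0,0,-0.2,0,0,0],[0,0,-0.28,0,0,0],[0,0,-0.36,0,0,0],[0,0,-0.42,0,0,0],[0,0,-0.46,0,0,0],[0,0,-0.48,0,0,0],[0,0,-0.48,0,0,0]]'
python3 - <<'E'
from k import *
from bench import r
import cv2
apply([0,0,-.48,0,0,0])
p=r.snapshot("wrist");q=r.snapshot("scene");s=r.sense();print(s["tool_pos"],s["tcp_rot"],s["ft_force"],s["finger_gap"])
cv2.imwrite("pics/w3.png",p["pixels"][:,:,::-1]);cv2.imwrite("pics/s3.png",cv2.resize(q["pixels"][120:300,200:400,::-1],None,fx=4,fy=3.3))
E
```

```text
time: 6.5
tool_pos: [547.7, -246.2, 129.4]
tcp_rot: [180.0, 0.0, 85.9]
ft_force: [-0.6, 0.3, -1.4]
finger_gap: 22.5
[ 547.47 -246.09  128.79] [180.     0.    85.92]
[ 546.98049214 -245.82156993  127.87150666] [-1.79927295e+02 -3.29225913e-02  8.59192134e+01] [-0.64953801 -0.24840736 -1.21402305] 22.39702005884711
```

View pics/w3.png

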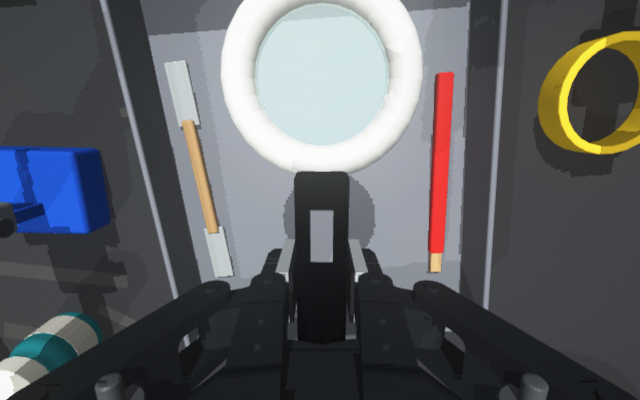

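View pics/s3.png

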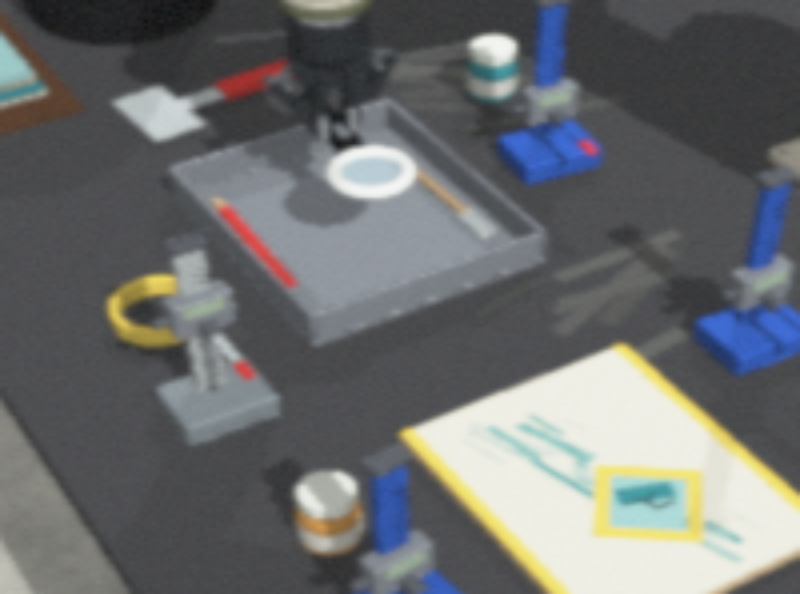

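The magnifier is held level and clear, and the leaf and pencil are still in place. On the way across I'll view the pointer with the wrist camera for a better height.

```bash
python3 - <<'E'
from k import *
print(delta([600,-10,230],[180,0,85.9]))
E
python3 -m jog '[[0.05,0,-0.05,0,0,0],[0.15,0.02,-0.12,0,0,0],[0.28,0.05,-0.2,0,0,0],[0.42,0.07,-0.28,0,0,0],[0.56,0.09,-0.34,0,0,0],[0.7,0.1,-0.38,0,0,0],[0.83,0.12,-0.4,0,0,0],[0.93,0.13,-0.4,0,0,0],[0.98,0.14,-0.4,0,0,0],[0.98,0.14,-0.4,0,0,0]]'
python3 -m jog '[[0,0,0,0,0,0],[0,0,0,0,0,0]]'
python3 - <<'E'
from k import *
from bench import r
import cv2,pickle
apply([.98,.14,-.4,0,0,0])
p=r.snapshot("wrist");q=r.snapshot("scene");t=r.snapshot("top");s=r.sense();print(s["tool_pos"],s["tcp_rot"],s["ft_force"],s["finger_gap"])
pickle.dump((p,q,t,s),open("d4.pkl","wb"))
cv2.imwrite("pics/w4.png",p["pixels"][:,:,::-1])
E
```

```text
(array([ 0.9569,  0.1424, -0.4048]), array([-0.    , -0.    ,  0.0001]), 'rows>=', np.float64(5.243674955872304))
time: 7.6
tool_pos: [599.7, -2.3, 228.7]
tcp_rot: [-180.0, -0.0, 86.1]
ft_force: [0.0, 0.2, -1.1]
finger_gap: 22.4
time: 7.8
tool_pos: [599.5, -5.4, 228.5]
tcp_rot: [-180.0, 0.0, 85.8]
ft_force: [-0.4, 0.2, -1.2]
finger_gap: 22.5
[599.82  -4.2  228.79] [180.     0.    85.92]
[599.66429303  -5.32711145 228.71967203] [-1.79986343e+02  8.83018505e-03  8.58308232e+01] [-0.58207044 -0.3352611  -1.01872441] 22.306721979933183
```

View pics/w4.png

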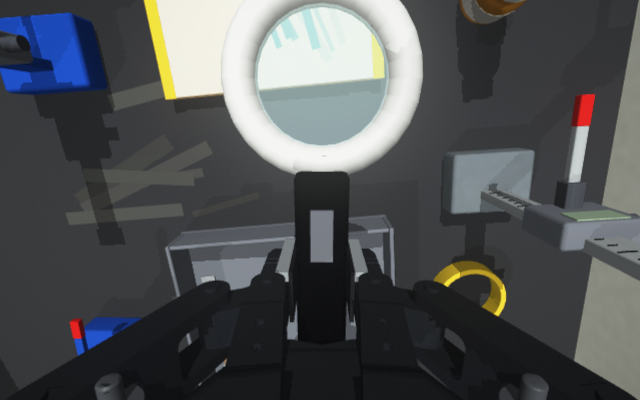

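Run:
```python
from h import *
p,q,t,s=pickle.load(open("d4.pkl","rb"))
d=pickle.load(open("d0.pkl","rb"));P=d["top"];Q=d["scene"]
i=p["pixels"].astype(int);red=(i[...,0]>150)&(i[...,1]<80)&(i[...,2]<80)
b,_=blobs(red,(560,80,610,135));print(b)
tip=(585.8,94.2);rm=b[0][1]
for nm,u,us,um in [("tip",tip,(262.2,233.5),(292.9,100.6)),("mid",rm,(260.7,231.5),(296.6,100.5))]:
    print(nm,"w+s",tri(p,u,Q,us),"w+t",tri(p,u,P,um))
# rim: silhouette
w=((i.min(2)>150)&(abs(i[...,0]-i[...,2])<40)).astype(np.uint8)
# rim inner/outer edges along rays: row 75 and column extents
row=i[75].min(1);print([u for u in range(200,450) if (row[u]>150)!=(row[u-1]>150)])
print([u for u in range(200,450) if abs(row[u]-row[u-1])>18],)
# wrist rel geometry: lens at tool (+85,0), z lens; predicted pixel for level lens
from scipy.spatial.transform import Rotation as Ro
E=p["extrinsics"];K=p["intrinsics"]
yaw=np.radians(85.8);
tp=s["tool_pos"]
for zoff in [-2,3.5,8]:
    c=tp+np.array([85*np.cos(yaw),85*np.sin(yaw),zoff]);x=np.linalg.inv(E)@np.r_[c,1];uv=K@x[:3]/x[2];print(zoff,uv[:2],"halfwidth px",42*K[0,0]/x[2])
```

```text
[(np.int32(421), array([585.65558195, 109.45368171]), array([577,  94,  18,  32]))]
tip w+s (array([790.92860674,  64.55552007, 143.48218589]), np.float64(2.3030675562187066)) w+t (array([798.37258649,  64.72800313, 132.9521145 ]), np.float64(1.4655667202946043))
mid w+s (array([791.6014966 ,  54.47509315, 144.14771508]), np.float64(1.6485101434718925)) w+t (array([798.09243061,  54.16652336, 135.17999263]), np.float64(1.1781643430705027))
[385, 386, 423]
[257, 258, 373, 374, 389, 422, 423]
-2 [320.89579495  79.38655536] halfwidth px 96.33025399326317
3.5 [320.87003606  77.8674615 ] halfwidth px 100.30095552028781
8 [320.84732599  76.52816683] halfwidth px 103.80168678032537
```

The height estimates disagree: about 145 mm from top and scene, 143 mm from wrist and scene, and 133 mm from the weakly conditioned wrist and top pair. I'll calibrate the bias using the held lens, whose height I know from the arm.

Run:
```python
from h import *
p,q,t,s=pickle.load(open("d4.pkl","rb"))
for n,im in (("t",t),("q",q)):
    c=np.array([605.9,79.5,232.5]);x=np.linalg.inv(im["extrinsics"])@np.r_[c,1];uv=im["intrinsics"]@x[:3]/x[2];print(n,uv[:2])
    u,v=uv[:2].astype(int);cv2.imwrite(f"pics/l_{n}.png",cv2.resize(im["pixels"][v-30:v+30,u-40:u+40,::-1],None,fx=8,fy=8,interpolation=cv2.INTER_NEAREST))
    print(u-40,v-30)
```

```text
t [282.96350123 159.01710257]
242 129
q [313.69381323 196.18197593]
273 166
```

View pics/l_t.png

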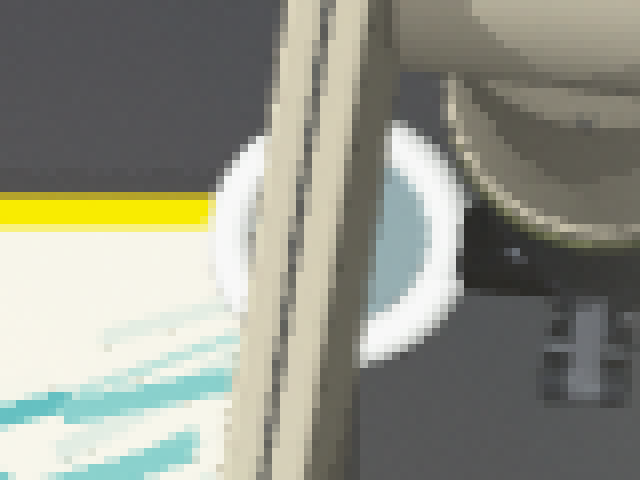

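View pics/l_q.png

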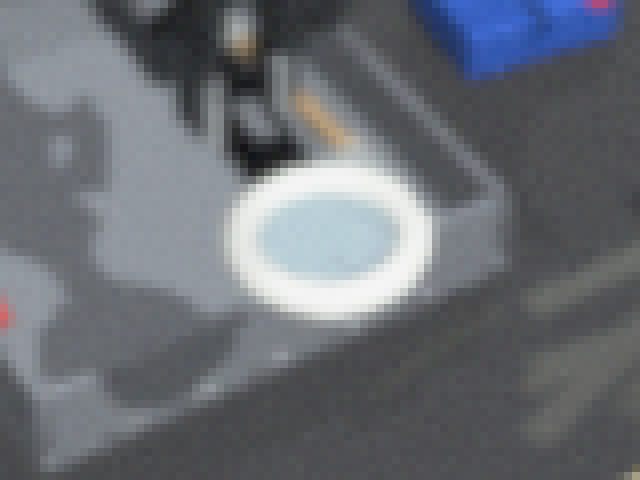

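```bash
python3 - <<'E'
from k import *
print(delta([670,-50,229],[180,0,85.9]))
E
python3 -m jog '[[-0.03,0.05,0,0,0,0],[-0.08,0.12,0,0,0,0],[-0.14,0.2,0,0,0,0],[-0.18,0.26,0,0,0,0],[-0.2,0.3,0,0,0,0],[-0.2,0.3,0,0,0,0],[-0.2,0.3,0,0,0,0],[-0.2,0.3,0,0,0,0]]'
python3 - <<'E'
from k import *
from bench import r
from h import *
apply([-.2,.3,0,0,0,0])
p=r.snapshot("wrist");s=r.sense();print(s["tool_pos"],s["tcp_rot"])
pickle.dump((p,s),open("d5.pkl","wb"))
cv2.imwrite("pics/w5.png",p["pixels"][:,:,::-1])
i=p["pixels"].astype(int);red=(i[...,0]>150)&(i[...,1]<80)&(i[...,2]<80)
print(blobs(red,(430,0,640,200),mn=50)[0])
d=pickle.load(open("d0.pkl","rb"));P=d["top"];Q=d["scene"]
print("corrected t+s",tri(P,(292.1,100.7),Q,(262.15,234.1)))
E
```

```text
(array([-0.1628,  0.293 , -0.0008]), array([-0.    , -0.    ,  0.0001]), 'rows>=', np.float64(1.6760303597572925))
time: 8.75
tool_pos: [670.6, -59.2, 228.8]
tcp_rot: [-180.0, -0.0, 85.9]
ft_force: [-1.0, 0.1, -1.2]
finger_gap: 22.3
[671.07 -59.41 228.79] [180.     0.    85.92]
[670.62259423 -59.10106949 228.9252115 ] [-1.79992768e+02 -4.00196830e-03  8.59328107e+01]
[(np.int32(484), array([490.39049587,  34.26239669]), array([483,  17,  16,  36]))]
corrected t+s (array([793.30516495,  65.88735925, 144.37786273]), np.float64(0.990462304930167))
```

View pics/w5.png

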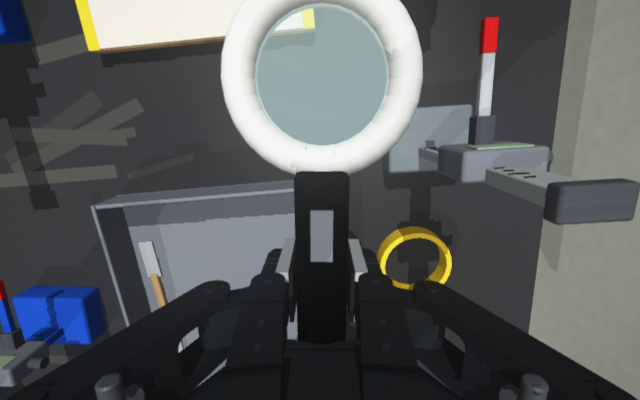

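Run:
```python
from h import *
p4,q,t,s=pickle.load(open("d4.pkl","rb"));p5,_=pickle.load(open("d5.pkl","rb"))
d=pickle.load(open("d0.pkl","rb"));Q=d["scene"];P=d["top"]
for a,b in [((585.8,93.8),(490.8,16.8)),((585.65,109.45),(490.4,34.26))]: print(tri(p4,a,p5,b))
print("w5+s",tri(p5,(490.8,16.8),Q,(262.15,234.1)),"w5+t",tri(p5,(490.8,16.8),P,(292.1,100.7)))
print("w4+s",tri(p4,(585.8,93.8),Q,(262.15,234.1)))
```

```text
(array([793.24530743,  65.82516674, 139.55856072]), np.float64(0.3916094411747785))
(array([792.81107141,  54.9914192 , 141.77240533]), np.float64(0.029958781569927637))
w5+s (array([792.15760406,  65.07058118, 142.58755815]), np.float64(0.6791896114475794)) w5+t (array([796.33310248,  66.5757709 , 135.29624272]), np.float64(1.7014999271985938))
w4+s (array([791.85678865,  65.09371402, 141.90431761]), np.float64(1.5875905433462114))
```

Pointer height comes out around 142 mm (estimates range 139.6–144.4, and the gauge's limit is 145). Next I move over the board at a safe height and check the crack with the wrist camera.

```bash
python3 - <<'E'
from k import *
print(delta([539,150,229],[180,0,85.9]))
E
python3 -m jog '[[0.03,-0.03,0,0,0,0],[0.1,-0.08,0,0,0,0],[0.2,-0.15,0,0,0,0],[0.34,-0.25,0,0,0,0],[0.48,-0.36,0,0,0,0],[0.6,-0.45,0,0,0,0],[0.7,-0.52,0,0,0,0],[0.76,-0.57,0,0,0,0],[0.79,-0.58,0,0,0,0],[0.79,-0.58,0,0,0,0]]'
python3 -m jog '[[0,0,0,0,0,0],[0,0,0,0,0,0]]'
python3 - <<'E'
from k import *
from bench import r
from h import *
apply([.79,-.58,0,0,0,0])
print(delta([539,200.2,229],[180,0,85.9]))
p=r.snapshot("wrist");s=r.sense();print(s["tool_pos"],s["tcp_rot"])
pickle.dump((p,s),open("d6.pkl","wb"))
cv2.imwrite("pics/w6.png",p["pixels"][:,:,::-1])
E
```

```text
(array([ 0.7979, -0.5866, -0.0008]), array([-0.    , -0.    ,  0.0001]), 'rows>=', np.float64(4.951628376463213))
time: 9.8
tool_pos: [540.0, 149.0, 229.1]
tcp_rot: [180.0, -0.0, 86.0]
ft_force: [-0.2, 0.5, -1.5]
finger_gap: 21.9
time: 10.0
tool_pos: [541.0, 147.0, 228.7]
tcp_rot: [180.0, 0.0, 85.9]
ft_force: [0.6, -0.9, -0.9]
finger_gap: 22.3
[540.5  147.91 228.79] [180.     0.    85.92]
(array([ 0.2082, -0.0209, -0.0008]), array([-0.    , -0.    ,  0.0001]), 'rows>=', np.float64(1.0463120857549386))
[540.94793063 147.00248195 228.67620882] [-1.79997033e+02  1.32229260e-02  8.58456465e+01]
```

View pics/w6.png

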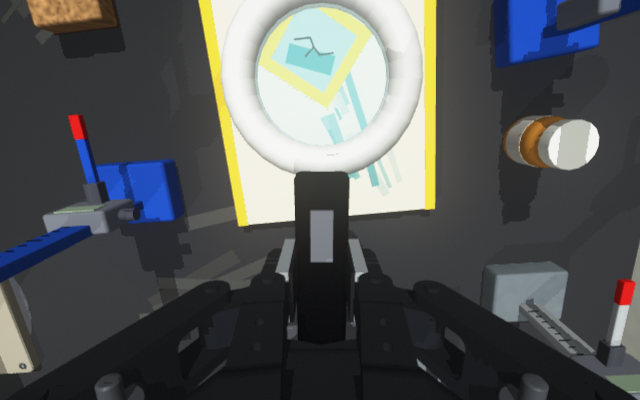

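Run:
```python
from h import *
p,s=pickle.load(open("d6.pkl","rb"))
print("crack",onz(p,(316,48),16), "field S corner",onz(p,(326,107),16), "W?",onz(p,(262,63),16))
cv2.imwrite("pics/w6c.png",cv2.resize(p["pixels"][0:120,250:400,::-1],None,fx=5,fy=5,interpolation=cv2.INTER_NEAREST))
```

```text
crack [545.82254805 285.76453953  16.        ] field S corner [552.26559743 225.87857663  16.        ] W? [487.40966706 275.4323216   16.        ]
```

View pics/w6c.png

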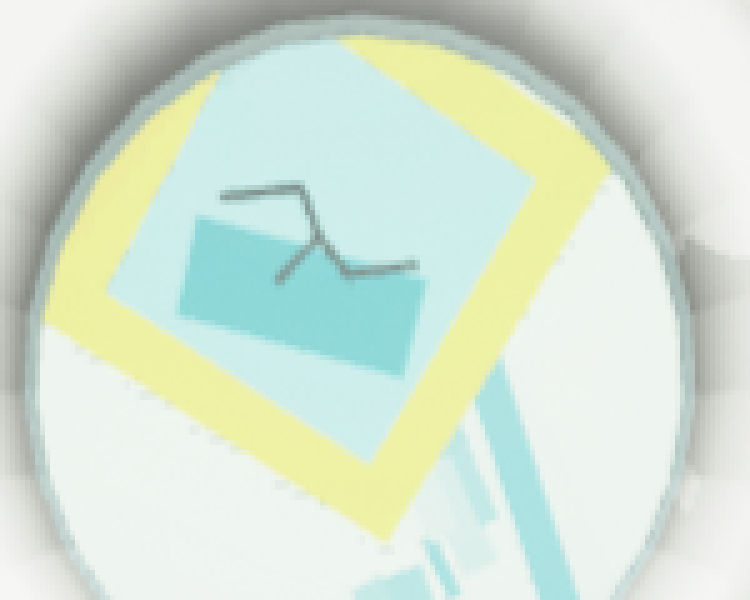

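Wrist and top views agree on the crack at about (545.5, 286). Next I move over it and lower to focus height.

```bash
python3 -m jog '[[0.04,-0.01,0.03,0,0,0],[0.1,-0.01,0.08,0,0,0],[0.16,-0.02,0.15,0,0,0],[0.2,-0.02,0.22,0,0,0],[0.21,-0.02,0.28,0,0,0],[0.21,-0.02,0.33,0,0,0],[0.21,-0.02,0.355,0,0,0],[0.21,-0.02,0.36,0,0,0],[0.21,-0.02,0.36,0,0,0],[0.21,-0.02,0.36,0,0,0]]'
python3 -m jog '[[0,0,0,0,0,0],[0,0,0,0,0,0],[0,0,0,0,0,0],[0,0,0,0,0,0],[0,0,0,0,0,0]]'
python3 - <<'E'
from k import *
from bench import r
from h import *
apply([.21,-.02,.36,0,0,0])
o={n:r.snapshot(n) for n in ("wrist","scene","top")};s=r.sense();print(s["tool_pos"],s["tcp_rot"],s["qd"].round(2))
pickle.dump(o,open("d7.pkl","wb"))
cv2.imwrite("pics/w7.png",o["wrist"]["pixels"][:,:,::-1])
for n,im in o.items():
    c=np.array([545.3,286,142.5]);x=np.linalg.inv(im["extrinsics"])@np.r_[c,1];uv=im["intrinsics"]@x[:3]/x[2];print(n,uv[:2])
    u,v=np.maximum(uv[:2].astype(int),[40,30])
    if n!="wrist": cv2.imwrite(f"pics/e_{n}.png",cv2.resize(im["pixels"][v-30:v+30,u-40:u+40,::-1],None,fx=8,fy=8,interpolation=cv2.INTER_NEAREST));print(u-40,v-30)
E
```

```text
time: 11.05
tool_pos: [540.0, 200.5, 139.8]
tcp_rot: [179.9, -0.0, 85.9]
ft_force: [0.4, -0.4, -1.0]
finger_gap: 22.1
time: 11.55
tool_pos: [539.3, 200.6, 138.8]
tcp_rot: [180.0, 0.0, 85.9]
ft_force: [0.9, 0.2, -0.6]
finger_gap: 21.9
[539.24 200.63 138.79] [180.     0.    85.92]
[539.2572013  200.632884   138.80373114] [ 1.79999492e+02 -8.83367861e-04  8.59184465e+01] [ 0.05 -0.03  0.03 -0.05  0.01 -0.04]
wrist [320.27159067  76.66715401]
scene [364.08373576 248.80775783]
324 218
top [207.47169732 187.43576613]
167 157
```

View pics/w7.png

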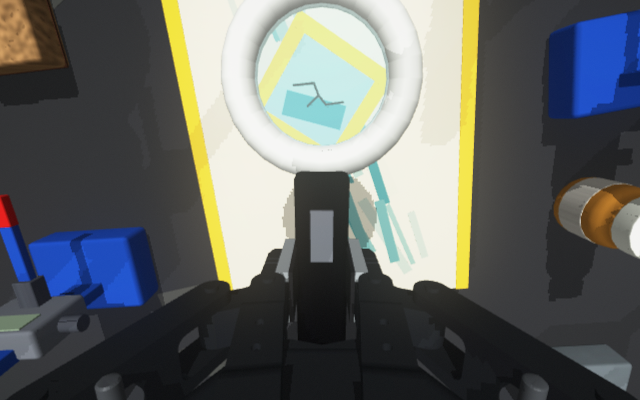

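View pics/e_scene.png

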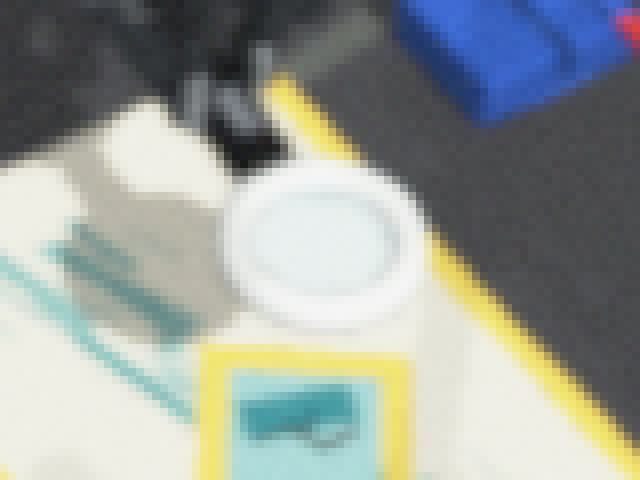

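View pics/e_top.png

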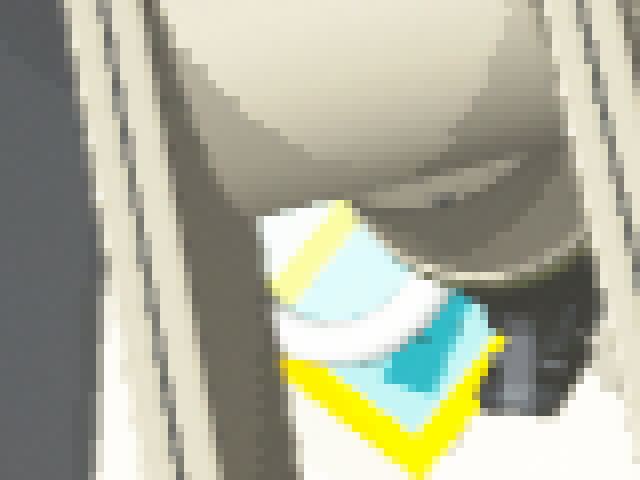

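Run:
```python
from bench import r
from h import *
o=pickle.load(open("d7.pkl","rb"));print("crack",onz(o["wrist"],(318,96),16))
s=r.sense();print(s["time"],s["tool_pos"],s["finger_gap"])
print(r.hand_in())
```

```text
crack [543.05031181 286.1632439   16.        ]
11.7 [539.2572013  200.632884   138.80373114] 22.184969306819752
the job is handed in; nothing more can be done
None
```

I gripped the magnifier by its handle at 70 N and lifted it clear of the tray. I handed the job in at 11.7 s, with it held still over the crack. No verdict was reported.

| Last checks | Measured | Target |
|---|---|---|
| Lens centre, horizontal (from the arm pose plus an 85–86 mm offset) | about (545.3, 286) mm | crack at (543–545.8, 284.5–286.2) mm, from the wrist and top views |
| Lens height | about 142.5 mm | red pointer, about 142 mm |
| Tool tilt at the end | under 0.1° | level within 0.10 rad |

- **Crack position:** the wrist and top views agreed to within about 3 mm.
- **Pointer height:** the estimates disagreed.
  - The camera pairs I relied on gave 139.6 to 145.4 mm.
  - Pairing the wrist and top cameras gave 133–135 mm. I set that aside because the geometry is weak there.
- **Lens height in the scene view:** the lens appeared about 0.9 px higher than predicted, which would be 3 mm or so. I put this down to camera bias, because the same shift showed at the earlier pose.
- **Tilt of the magnifier:** I did not measure this separately from the tool, but the rim's size and place in the wrist view fit a level hold.
- **Other things on the bench:** the leaf tool and pencil looked undisturbed after the lift. I moved well clear of the gauge, and the wrist force stayed under 6 N in all the readings.

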